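# Seat the bracket upright and hold it square

### The job

Take the tall plain plate out of the wooden rack and slide it fully down into the groove of the bracket base, in front of the shoulder, ends about flush with the base's sides, and let go of it. Then take the engineer's square, stand it on the long flat part of the base, push it square-on into the corner until its stock bears on the base and its blade's back edge lies against the plate, and finish there, gripping the square and pressing it into the corner so that the plate can be screwed fast. Leave everything else where it is.

Things in the scene. Friction and masses are not known exactly. Their poses are not given: they have to be found in the camera images.
- bracket_base: Aluminium bracket base 210 x 100 mm on a dark fixture plate 240 x 130 x 12 mm, fixed to the bench. Origin: centre of the fixture plate's underside. x along the 210 mm, y across, z up. A groove crosses it at x = +75 mm (see groove). On its -x side lies the long flat part, top at z = 34 mm; on its +x side a raised shoulder, x = +82 to +105 mm, top at z = 62 mm.
- groove (a point): Centre of the groove's mouth, level with the long part's top (x = +75 mm, y = 0, z = 34 mm of the base; same axes). The groove runs along y over the whole 100 mm width, open at both ends, between long part and shoulder: 14 mm wide, floor at z = 22 mm of the base (12 mm below the long part's top), both top edges with 2.5 mm x 45 degree chamfers.
- upright: The bracket's upright: plain aluminium plate without holes, 12 mm thick (its x), 100 mm wide (its y), 112 mm tall (its z), the tallest plate in the rack, about 0.36 kg, loose. Origin: centre of its lower edge. It stands upright in one of the rack's three grooves; the two faces are alike.
- square: Steel engineer's square, about 0.54 kg, loose, standing on its stock on the bench. Stock: 120 mm long (x), 18 mm thick (y), 26 mm high (z). Blade: 5 mm thick (y), 25 mm wide (x), rising at the stock's +x end to z = 130 mm; its back edge and the stock's end face lie in one plane at x = +60 mm. Origin: centre of the stock's underside. Free stock to grip: x = -60 to +35 mm.
- square_heel (a point): The square's outside corner: where the stock's underside meets the plane of the blade's back edge, mid-thickness, at x = +60 mm, z = 0 of the square. This corner goes into the corner between base and upright.
- rack: Fixed wooden rack, 200 x 110 mm, 30 mm high. Origin: centre of its underside, on the bench. Three grooves along its y, centred at x = -65, 0 and +65 mm, 14 mm wide and 15 mm deep (floor at z = 15 mm). The plates stand in them in any order, their 12 mm along the rack's x.
- low_plate: Bystander in the rack: aluminium plate 12 x 100 mm, 70 mm tall, with two small dark holes. Origin: centre of its lower edge.
- narrow_plate: Bystander in the rack: aluminium plate 12 x 55 mm, 95 mm tall, with one large dark hole. Origin: centre of its lower edge.
- caliper: Bystander: steel vernier caliper lying flat, 230 mm long, under 10 mm high. Origin: middle of its beam on the bench.
- mallet: Bystander: soft-faced mallet lying on the bench, wooden handle 240 mm along its x, head 100 mm across, 34 mm high. Origin: on the bench near the head, which lies 35 mm towards +x; the handle reaches to x = -220 mm.
- hex_keys: Bystander: set of hex keys in a plastic holder 90 x 22 mm, 30 mm high. Origin: centre of its underside.
- knurled_bush: Bystander: dark steel turned bush standing on end, 38 mm in diameter, 65 mm high. Origin: centre of its underside.
- micrometer_stand: Bystander: micrometer held in a cast bench stand, foot 96 mm in diameter, 134 mm high. Origin: centre of the foot's underside.
Mind the look-alikes: they are no part of the job. There is more than one size of the square; the one meant has the size given above.

How it is judged:
On the way, in this order (a step that is already met when the one before it is completed fails the run):
1. the upright is fully down in the groove, about centred along it, and let go (x of upright in the frame of bracket_base between 0.0715 and 0.0785 m and y of upright in the frame of bracket_base between -0.01 and 0.01 m and z of upright in the frame of bracket_base between 0.019 and 0.0245 m and angle between the x axis of upright and the x axis of bracket_base, either way round below 0.09 rad and angle between upright's own z axis and vertical below 0.05 rad and contact force between the fingers and upright below 0.1 N), for 0.2 s.
2. the gripped square is pressed into the corner, on the base and against the upright (x of square_heel in the frame of bracket_base between 0.064 and 0.0745 m and y of square_heel in the frame of bracket_base between -0.042 and 0.042 m and z of square_heel in the frame of bracket_base between 0.0315 and 0.0365 m and angle between the x axis of square and the x axis of bracket_base, either way round below 0.07 rad and angle between square's own z axis and vertical below 0.03 rad and angle between the z axis of square and the z axis of upright, either way round below 0.03 rad and contact force between square and upright above 1 N and contact force between square and bracket_base above 1 N and contact force between the fingers and square above 3 N and x of upright in the frame of bracket_base between 0.0715 and 0.0785 m and y of upright in the frame of bracket_base between -0.01 and 0.01 m and z of upright in the frame of bracket_base between 0.019 and 0.0245 m and angle between the x axis of upright and the x axis of bracket_base, either way round below 0.09 rad and angle between upright's own z axis and vertical below 0.05 rad), for 0.3 s.
At the end, for the whole second after the job is handed in: Upright on the groove floor (3 mm), ends flush (10 mm), vertical (0.05 rad), let go; the gripped square (3 N) bears on the base (1 N) and presses its back edge on the upright from the long side (1 N), vertical and parallel to it (0.03 rad), square-on (0.07 rad), at rest (all of step 2 and contact force between the fingers and upright below 0.5 N and linear speed of each of square, upright below 0.01 m/s); the arm keeps its last pose, push and grip.
It fails at once if a rack mate is moved more than 20 mm (distance of any of low_plate, narrow_plate from where it was at the start of the episode above 0.02 m).
It fails at once if another thing on the bench is moved more than 20 mm (distance of any of caliper, mallet, hex_keys, knurled_bush, micrometer_stand from where it was at the start of the episode above 0.02 m).
It also fails if it takes over 72 s, if anything falls off the work surface, if the arm or the gripper's body presses on something with over 40 N, if the wrist force passes 120 N, or if a joint passes its speed limit or range.

### The arm

A 7-joint arm with a two-finger parallel gripper is mounted at the origin on the work surface. World frame = base frame: x ahead of the robot, y to its left, z up, the work surface at z = 0. Lengths are in m, angles in rad, forces in N, time in s.
With the tool pointing down it reaches from about 0.4 to 0.85 m from the base axis. Payload 4.5 kg.
Tool frame: the origin (TCP) lies between the finger pads; the fingertips stand 19 mm ahead of it and the grasp point (between the pads) is the TCP (r.tips_ahead is the distance from the TCP to the fingertips, in m); z points along the fingers, y is the line along which they close (so a half turn about z gives the same grasp; the last joint's range is limited). The gripper opens to 88 mm and grips with 3 to 60 N. Pads are 18 mm wide; open, the fingers measure 123 mm over their backs; the gripper's body (75 mm by 187 mm) begins 45 mm behind the grasp point.
Start: joints at [-1.304, 0.689, -0.195, 1.565, 0.157, 0.902, -0.215], TCP at [0.144, 0.608, 0.258] pointing down, gripper open.
Joint ranges: [-3.01, 3.01], [-0.46, 2.08], [-1.47, 1.51], [0.13, 2.56], [-1, 4.14], [0.04, 2.09], [-2.66, 2.66]. Speed limits (rad/s): [2.57, 2.57, 3.14, 3.14, 3.14, 3.14, 3.14].

### API

Orientations are given as a unit quaternion [x, y, z, w].
In Python, from plant import r, cams, models gives the robot as it stands. The module is installed in compiled form; this text tells all that it offers.
- The arm moves only by the tool jog_arm, never from a script. Its arguments are lists of equal length, an entry for each row: "turn": the turn, a rotation vector about the tool's x, y, z in rad, a list of three; "translation": the shift along the tool's x, y, z in m, a list of three; "grip": the closure, from 0 (fully open) to 1 (shut). In form: {"turn": [[ax, ay, az], ...], "translation": [[tx, ty, tz], ...], "grip": [grip, ...]}. A call has 1 to 20 rows; each row is the pose to reach, as a shift and turn from the pose commanded when the call began, along the tool's axes at that moment; what a row does not reach only later rows make up. A row lasts 1/8 s, in which the tool goes at most 62.5 mm and 10.7 degrees, less where a joint would pass 70% of its speed; a pose out of reach is approached as far as the arm can. A call with a gripper value outside its range is refused whole. The fingers move at their own pace and stop on an object; "force" is the grip in N (left out, the last holds). Time passes only in rows, so rows that repeat a pose let the fingers close. It gives the time, the measured TCP pose, the force, the opening and the grip force at its end, in the units of the state.
- r.get_state(): the state, without advancing time (a new reading comes with each control period).
- cams.snapshot(name): name is "scene" or "top" or "wrist"; returns the picture (384x512x3 uint8, red, green, blue); there is no depth.
- cams.camera_params(name): a dict with "fx", "fy", "cx", "cy" (pixels), "eye" and "orientation" of the camera in the world. Camera axes: x right, y up, looking along -z (the intrinsics and any distortion apply to the point x, -y, -z); pixel columns grow to the right and rows downward; lengths in m; the calibration is good to about 2 mm. The wrist camera is an equidistant fisheye: a pixel r from the principal point sees the ray r / f radians off the axis. A picture is of the moment at which its call begins: read the wrist's pose just before it. camera_params takes no time and is no camera call; for the wrist camera it gives the pose at the moment of the call.
- r.finish_job(): hands the job in; it is judged then, once.
Trained networks look in the newest picture that a camera, given by its name, has taken for a name from the list of things; names that differ only in an ending like _2 or _b are one class to them, and where a whole thing is asked for, a point or a joint stands for the part that bears it (a point fixed in the world has none). Each returns a list of dicts, best first, with "p" (0 to 1); they miss things now and then, are a little off and sometimes report something else, mostly with a low value. They report only what shows in the picture. A call takes as long as a camera call. They do not tell look-alikes from the thing itself.
- models.find_in(camera, name): "position" ([x, y, z] in m, in world coordinates, good to about 4 mm: the middle of the surface that is visible of it).
- models.masks_of(camera, name): "pixels" (384x512 bool, what is visible of it).
- models.place_of(camera, name): "position" ([x, y, z] in m, in world coordinates, good to about 4 mm: a listed point, or the origin of a listed thing).
The state is a dict: "clock": time; "q": joint angles; "qd": joint speeds; "joint_torque": joint torques, N m; "tool_pos": TCP position; "eef_rot": TCP orientation; "contact_force": force on the tool from outside, world axes, zero at the start; "moment": the same for the moment, N m; "opening": opening from 0.0 (shut) to 1.0 (fully open); "finger_force": force on a finger pad.
Only numpy, scipy, OpenCV 4.12 (cv2) and the standard library are available. Lean on these libraries where they do the work, as an engineer would, in place of code of your own. Each camera call takes 0.05 s, during which the arm holds its last target. There are 200 camera calls.

## Working session

There is one attempt and no reset: what is moved stays moved. The work goes in short steps, Python scripts to look and compute and a tool call to move; the robot and the scene stay as the last step left them, time stands still between calls to the robot, and variables do not carry over. Pictures are saved under pics/ and viewed, at most 10 in all, crops included, and the job is handed in when it is done.

Besides the shell and the picture viewer there is one more tool, called after "Request:" as name(argument=value, ...) on one line, values as JSON. jog_arm: Moves the arm, as the interface text tells. Its arguments: {"type":"object","properties":{"turn":{"type":"array"},"translation":{"type":"array"},"grip":{"type":"array"},"force":{"type":"number"}},"required":["turn","translation","grip"]}

```bash
mkdir -p pics
python3 - <<'E'
from plant import r,cams,models
import cv2,numpy as np
s=r.get_state();print(s)
ims=[]
for c in("scene","top"):
    im=cams.snapshot(c);cv2.imwrite(f"pics/{c}0.png",im[:,:,::-1]);
    p=cams.camera_params(c);print(c,p)
    for n in("bracket_base","groove","upright","square","square_heel","rack","low_plate","narrow_plate"):
        print(n,[(np.round(d['position'],3).tolist(),round(d['p'],2)) for d in models.place_of(c,n)[:4]])
E
```

```text
{'clock': 0.0, 'q': array([-1.30416964,  0.68998924, -0.19450592,  1.56632897,  0.15730305,
        0.90251103, -0.21510516]), 'qd': array([-1.92032587e-03,  3.34849783e-04, -4.08120087e-04, -2.28575593e-05,
       -1.32676938e-03, -3.22681962e-03, -1.32427536e-05]), 'joint_torque': array([-3.86199436e-04, -5.27557147e+01, -1.26681224e+00, -1.53432173e+01,
       -5.25690929e-02,  6.48729532e-03,  1.65610895e-04]), 'tool_pos': array([0.14411954, 0.60754435, 0.25691054]), 'eef_rot': array([ 1.16114248e-01,  9.93235436e-01, -9.21799492e-04, -3.62534419e-05]), 'contact_force': array([-0.05733831, -0.37090445,  0.41094871]), 'moment': array([-0.02135124, -0.04300089,  0.01598279]), 'finger_force': 0.0, 'opening': 0.9975218195457526}
scene {'fx': 346.9777324219625, 'fy': 346.9777324219625, 'cx': 255.17055030015, 'cy': 196.88591343970776, 'eye': array([ 0.98655029, -0.22917581,  0.70790285]), 'orientation': array([0.28063259, 0.15782174, 0.44934123, 0.83332473])}
bracket_base [([0.597, 0.023, 0.003], 0.95), ([0.775, -0.239, -0.001], 0.39), ([0.594, -0.324, 0.009], 0.33), ([0.778, -0.014, 0
[... 559 characters left out ...]
 'cy': 188.99363394923313, 'eye': array([0.44713959, 0.01214802, 1.14786745]), 'orientation': array([-0.03210977,  0.02097348,  0.716296  , -0.69674179])}
bracket_base [([0.597, 0.024, -0.001], 0.58), ([0.779, -0.016, -0.001], 0.58)]
groove [([0.569, 0.092, 0.034], 0.98)]
upright [([0.529, -0.324, 0.013], 0.82)]
square [([0.328, 0.343, 0.002], 0.97), ([0.647, 0.374, 0.003], 0.94), ([0.494, 0.302, 0.0], 0.59)]
square_heel [([0.511, 0.36, 0.003], 0.94), ([0.667, 0.292, -0.001], 0.77), ([0.38, 0.409, 0.001], 0.62)]
rack [([0.53, -0.32, 0.001], 0.95)]
low_plate [([0.464, -0.33, 0.014], 0.72), ([0.511, 0.359, -0.0], 0.67)]
narrow_plate [([0.51, 0.363, -0.0], 0.59), ([0.595, -0.323, 0.013], 0.47)]
```

View pics/scene0.png

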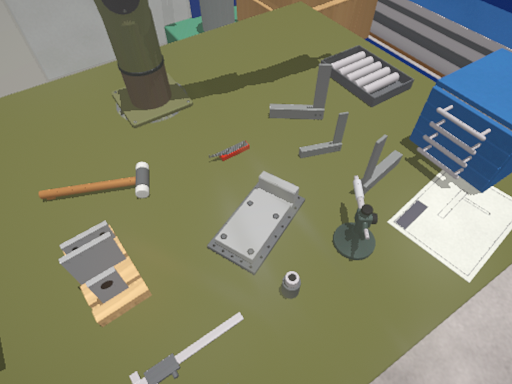

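View pics/top0.png

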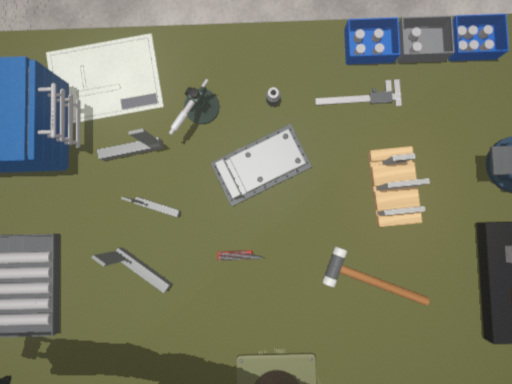

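The scene picture shows the rack at the lower left, with the upright (95,258) in the middle groove. The base is in the centre (258,222), its shoulder at (278,185), and there are three squares at the upper right. In the top picture the rack is at (397,187), the base at (262,165) with its shoulder on the left (229,178), and the squares are at (130,146), (155,208) and (140,270). Only the middle one has a heel-to-origin distance of about 60 mm, so that is the square to use.

Next I'll refine the poses by fitting projected outlines to the masks.

```bash
cat > h.py <<'E'
from plant import r,cams,models
import cv2,numpy as np
from scipy.spatial.transform import Rotation as R
from scipy.optimize import minimize
BOX={'bracket_base':[(-.12,.12,-.065,.065,0,.012),(-.105,.105,-.05,.05,.012,.022),(-.105,.068,-.05,.05,.022,.034),(.082,.105,-.05,.05,.022,.062)],
 'upright':[(-.006,.006,-.05,.05,0,.112)],
 'square':[(-.06,.06,-.009,.009,0,.026),(.035,.06,-.0025,.0025,.026,.13)]}
def proj(p,cam,P):
    c=R.from_quat(cam['orientation']).inv().apply(P-cam['eye'])
    x,y,z=c[:,0],-c[:,1],-c[:,2]
    if p=='wrist':
        rr=np.hypot(x,y)+1e-12; k=np.arctan2(rr,z)/rr
    else: k=1/z
    return np.c_[cam['fx']*k*x+cam['cx'],cam['fy']*k*y+cam['cy']]
def sil(cname,cam,name,v,z0):
    S=3;im=np.zeros((384*S,512*S),np.uint8)
    for b in BOX[name]:
        t=np.linspace(0,1,7)
        P=np.array([(b[0]+(b[1]-b[0])*i,b[2]+(b[3]-b[2])*j,b[4]+(b[5]-b[4])*k) for i in t for j in t for k in t])
        P=R.from_euler('z',v[2]).apply(P)+[v[0],v[1],z0]
        q=((proj(cname,cam,P)+.5)*S-.5)*16
        cv2.fillConvexPoly(im,cv2.convexHull(q.astype(np.float32)).round().astype(np.int32),255,cv2.LINE_AA,4)
    return cv2.resize(im,(512,384),interpolation=cv2.INTER_AREA)/255.
def mask_at(cname,cam,name,v,z0):
    s=sil(cname,cam,name,v,z0);best=None
    for d in models.masks_of(cname,name):
        m=d['pixels'];i=(s*m).sum()/np.maximum(s,m).sum()
        if best is None or i>best[0]: best=(i,m)
    return best
def fit(views,name,v0,z0):  # views: (cname,cam,mask)
    f=lambda v:sum(np.abs(sil(c,k,name,v,z0)-m).sum() for c,k,m in views)
    v0=np.array(v0,float);sim=np.vstack([v0]+[v0+d for d in([.006,0,0],[0,.006,0],[0,0,.08])])
    o=minimize(f,v0,method='Nelder-Mead',options=dict(initial_simplex=sim,xatol=1e-4,fatol=.3))
    return o.x,o.fun/sum(m.sum() for _,_,m in views)
def move(pos,yaw):  # tool down, tool y at yaw
    s=r.get_state();A=R.from_quat(s['eef_rot'])
    y=np.array([np.cos(yaw),np.sin(yaw),0]);z=np.array([0,0,-1.]);B=R.from_matrix(np.c_[np.cross(y,z),y,z])
    print('turn',np.round((A.inv()*B).as_rotvec(),4),'trans',np.round(A.inv().apply(np.array(pos)-s['tool_pos']),4))
E
python3 - <<'E'
from h import *
cams_={c:(cams.snapshot(c),cams.camera_params(c))[1] for c in('top','scene')}
for n,v0,z0 in(('bracket_base',(.597,.023,1.965),0),('upright',(.53,-.324,0),.015),('square',(.494,.301,1.28),0)):
    vs=[]
    for c,k in cams_.items():
        b=mask_at(c,k,n,v0,z0);print(n,c,b and (round(b[0],2),b[1].sum()))
        if b and b[0]>.5:
            vs.append((c,k,b[1])); print('  ',fit(vs[-1:],n,v0,z0))
    if vs: print('  all',fit(vs,n,v0,z0))
print([d['position'] for d in models.place_of('scene','micrometer_stand')],[d['position'] for d in models.place_of('top','knurled_bush')])
move((.53,-.324,.30),0)
E
```

```text
bracket_base top (np.float64(0.93), np.int64(4297))
   (array([0.60019415, 0.02506041, 2.00185662]), np.float64(0.03243576229654068))
bracket_base scene (np.float64(0.94), np.int64(4979))
   (array([0.59595533, 0.02535164, 1.99800095]), np.float64(0.03594075509295906))
  all (array([0.59820736, 0.0252606 , 2.00548141]), np.float64(0.04427449289331947))
upright top (np.float64(0.76), np.int64(379))
   (array([ 0.5306645 , -0.32468531,  0.07549135]), np.float64(0.11346681152672151))
upright scene (np.float64(0.81), np.int64(1778))
   (array([ 0.52740917, -0.32661079,  0.07991588]), np.float64(0.18162067976797017))
  all (array([ 0.52992912, -0.32584553,  0.0794532 ]), np.float64(0.18284290999663663))
square top (np.float64(0.77), np.int64(353))
   (array([0.49531242, 0.30373579, 1.24444062]), np.float64(0.20111092595678495))
square scene (np.float64(0.85), np.int64(731))
   (array([0.49133694, 0.30433553, 1.23411018]), np.float64(0.0842949491698184))
  all (array([0.49381446, 0.30230055, 1.24203578]), np.float64(0.1647456768685334))
[[0.7606, 0.1801, 0.0018], [0.7807, -0.014, -0.0039]] [[0.7791, -0.0139, -0.0023], [0.5966, -0.3266, 0.0103]]
turn [ 1.000e-04 -1.000e-04  1.338e+00] trans [-0.5905 -0.818  -0.0423]
```

Request:
jog_arm(turn=[[0,0,0.3],[0,0,0.5],[0,0,0.7],[0,0,0.9],[0,0,1.1],[0,0,1.26],[0,0,1.26],[0,0,1.26],[0,0,1.26],[0,0,1.26],[0,0,1.26],[0,0,1.26],[0,0,1.26],[0,0,1.26],[0,0,1.26],[0,0,1.26],[0,0,1.26],[0,0,1.26],[0,0,1.26],[0,0,1.26]], translation=[[-0.5,-0.35,-0.04],[-0.5,-0.35,-0.04],[-0.5,-0.35,-0.04],[-0.5,-0.35,-0.04],[-0.5,-0.35,-0.04],[-0.5,-0.35,-0.04],[-0.5,-0.35,-0.04],[-0.5,-0.35,-0.04],[-0.5,-0.35,-0.04],[-0.5,-0.35,-0.04],[-0.59,-0.818,-0.04],[-0.59,-0.818,-0.04],[-0.59,-0.818,-0.04],[-0.59,-0.818,-0.04],[-0.59,-0.818,-0.04],[-0.59,-0.818,-0.04],[-0.59,-0.818,-0.04],[-0.59,-0.818,-0.04],[-0.59,-0.818,-0.04],[-0.59,-0.818,-0.04]], grip=[0,0,0,0,0,0,0,0,0,0,0.2,0.35,0.4,0.4,0.4,0.4,0.4,0.4,0.4,0.4])

```text
clock: 3.9
tool_pos: [0.5299, -0.3225, 0.2975]
eef_rot: [0.679, 0.735, 0.001, -0.001]
contact_force: [0.8, 0.8, -0.3]
opening: 0.6
finger_force: 0.0
```

Run:
```python
from h import *
s=r.get_state();print(s['clock'],s['tool_pos'],s['opening'],s['q'])
k=cams.camera_params('wrist');im=cams.snapshot('wrist');cv2.imwrite('pics/w1.png',im[:,:,::-1])
print(k['eye']-s['tool_pos'])
v0=(.53,-.325,.078)
b=mask_at('wrist',k,'upright',v0,.015);print(b and(b[0],b[1].sum()))
if b:
    v,e=fit([('wrist',k,b[1])],'upright',v0,.015);print(v,e)
for n in('upright','low_plate','narrow_plate','rack'): print(n,[(np.round(d['position'],4),round(d['p'],2)) for d in models.place_of('wrist',n)])
move((v0[0],v0[1],.105),v0[2])
```

```text
3.9 [ 0.52991827 -0.32250634  0.29747051] 0.6002198755681482 [ 0.42278571  0.63877795  0.09072959  1.54009816 -0.06753764  0.96647963
  0.61327664]
[-0.00575613  0.07597937  0.12724701]
None
upright [(array([ 0.5293, -0.3257,  0.0155]), 0.94)]
low_plate [(array([ 0.4651, -0.3313,  0.013 ]), 0.96)]
narrow_plate [(array([ 0.5944, -0.3199,  0.0149]), 0.91)]
rack [(array([ 0.5271, -0.326 ,  0.0059]), 0.61)]
turn [ 0.0002 -0.0004  0.0019] trans [-0.0023 -0.0002  0.1928]
```

View pics/w1.png

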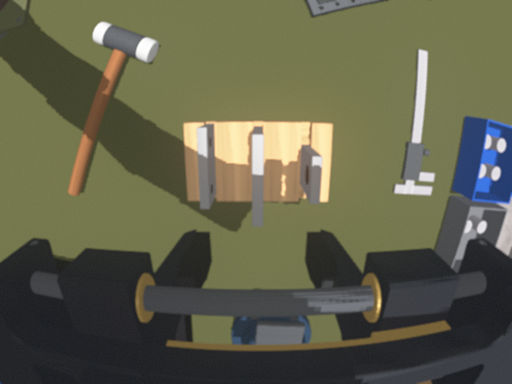

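The wrist view shows the upright's top edge at column 258, vertical in the picture and midway between the open fingers. The low plate is at 206 and the narrow plate at 312, both clear of the fingers. I'll descend and grip.

Request:
jog_arm(turn=[[0,0,0],[0,0,0],[0,0,0],[0,0,0],[0,0,0],[0,0,0],[0,0,0],[0,0,0],[0,0,0],[0,0,0],[0,0,0],[0,0,0],[0,0,0],[0,0,0],[0,0,0],[0,0,0]], translation=[[-0.0025,0,0.06],[-0.0025,0,0.12],[-0.0025,0,0.16],[-0.0025,0,0.192],[-0.0025,0,0.192],[-0.0025,0,0.192],[-0.0025,0,0.192],[-0.0025,0,0.192],[-0.0025,0,0.192],[-0.0025,0,0.192],[-0.0025,0,0.19],[-0.0025,0,0.18],[-0.0025,0,0.16],[-0.0025,0,0.12],[-0.0025,0,0.06],[-0.0025,0,0.05]], grip=[0.4,0.4,0.4,0.4,0.4,0.6,0.9,1,1,1,1,1,1,1,1,1], force=40)

```text
clock: 6.2
tool_pos: [0.5316, -0.3279, 0.2522]
eef_rot: [0.679, 0.734, 0.001, 0.004]
contact_force: [-0.2, 0.1, -4.3]
opening: 0.134
finger_force: 40.0
```

Run:
```python
from h import *
s=r.get_state();print(s['clock'],s['tool_pos'],s['opening'],s['finger_force'],s['contact_force'],s['moment'])
g=np.array([.598,.0253])+.075*np.array([np.cos(2.003),np.sin(2.003)]);print(g)
move((g[0],g[1],.25),2.003-np.pi)
```

```text
6.2 [ 0.53163351 -0.32785567  0.25224456] 0.13412739184155395 39.98740056529641 [-0.16448837  0.07321737 -4.25094432] [-0.0573009   0.05547331 -0.0079911 ]
[0.56658454 0.09340337]
turn [0.009  0.     1.2162] trans [0.4173 0.0675 0.0007]
```

Request:
jog_arm(turn=[[0,0,0.18],[0,0,0.36],[0,0,0.54],[0,0,0.72],[0,0,0.9],[0,0,1.08],[0,0,1.21],[0,0,1.215],[0,0,1.215],[0,0,1.215],[0,0,1.215],[0,0,1.215]], translation=[[0.06,0.01,0],[0.12,0.02,0],[0.18,0.03,0],[0.24,0.04,0],[0.3,0.05,0],[0.36,0.06,0],[0.4,0.065,0],[0.417,0.0675,0],[0.417,0.0675,0],[0.417,0.0675,0],[0.417,0.0675,0],[0.417,0.0675,0]], grip=[1,1,1,1,1,1,1,1,1,1,1,1])

```text
clock: 7.7
tool_pos: [0.5646, 0.0932, 0.2479]
eef_rot: [0.977, 0.214, 0.0, 0.0]
contact_force: [-0.4, -0.0, -4.3]
opening: 0.133
finger_force: 40.0
```

Run:
```python
from h import *
s=r.get_state();p=s['tool_pos'];A=R.from_quat(s['eef_rot']);y=A.apply([0,1,0]);x=A.apply([1,0,0]);yaw=np.arctan2(y[1],y[0])
print(s['clock'],p,s['opening'],s['finger_force'],yaw,y[2],x[2])
for c in('wrist','scene','top'):
    k=cams.camera_params(c);im=cams.snapshot(c);cv2.imwrite(f'pics/{c}2.png',im[:,:,::-1])
    for n in('upright','groove','bracket_base'):
        print(c,n,[(np.round(d['position'],4),round(d['p'],2)) for d in models.place_of(c,n)[:2]])
    b=mask_at(c,k,'bracket_base',(.598,.0253,2.003),0)
    if b: print('base iou',b[0]); 
    if c=='wrist' and b:print(fit([(c,k,b[1])],'bracket_base',(.598,.0253,2.003),0))
    b=mask_at(c,k,'upright',(p[0],p[1],yaw),p[2]-.09)
    if b: print('up iou',b[0]); print(fit([(c,k,b[1])],'upright',(p[0],p[1],yaw),p[2]-.09))
```

```text
7.7 [0.56463871 0.09322877 0.24789242] 0.1327463083859031 39.987404281273484 -1.1389309594372539 0.0002175991340738271 0.00011698553375009193
wrist upright [(array([0.5655, 0.0912, 0.1605]), 0.85)]
wrist groove [(array([0.563 , 0.0902, 0.037 ]), 0.7)]
wrist bracket_base [(array([ 0.5975,  0.0261, -0.0012]), 0.81)]
base iou 0.8618525262714372
(array([0.59943973, 0.0241765 , 2.00290929]), np.float64(0.14902859425119505))
up iou 0.7225675636850887
(array([ 0.56400592,  0.09265468, -1.14100219]), np.float64(0.3633653547145391))
scene upright [(array([0.5689, 0.0982, 0.1534]), 0.76)]
scene groove [(array([0.567 , 0.0925, 0.0336]), 0.9)]
scene bracket_base [(array([0.5978, 0.0239, 0.0038]), 0.56)]
base iou 0.9615735342993759
up iou 0.6371520601761342
(array([ 0.5638942 ,  0.09448755, -1.18527906]), np.float64(0.5478192465693559))
top upright [(array([0.5617, 0.0954, 0.1534]), 0.48)]
top groove [(array([0.5677, 0.0928, 0.0344]), 0.92), (array([ 0.597 , -0.3264,  0.012 ]), 0.59)]
top bracket_base [(array([0.598 , 0.0261, 0.0008]), 0.75)]
base iou 0.6608582928934226
up iou 0.28478984283008246
(array([ 0.50308087,  0.05918575, -0.95485871]), np.float64(1.9689002557544752))
```

View pics/wrist2.png

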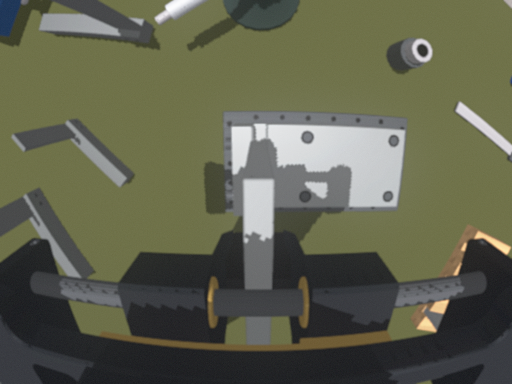

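The wrist view shows the plate in the hand at (258,210), parallel to the shoulder (258,135) and directly above the groove. The fit and the network agree on the groove's position to about 1 mm. I'll descend in stages and watch the contact force.

Request:
jog_arm(turn=[[0,0,0],[0,0,0],[0,0,0],[0,0,0],[0,0,0],[0,0,0]], translation=[[0.002,0.001,0.03],[0.002,0.001,0.06],[0.002,0.001,0.08],[0.002,0.001,0.09],[0.002,0.001,0.1],[0.002,0.001,0.1]], grip=[1,1,1,1,1,1])

```text
clock: 9.35
tool_pos: [0.5675, 0.0939, 0.1478]
eef_rot: [0.977, 0.215, 0.001, 0.001]
contact_force: [1.2, -2.2, -4.1]
opening: 0.13
finger_force: 40.0
```

Run:
```python
from h import *
s=r.get_state();print(s['clock'],s['tool_pos'],s['contact_force'],s['moment'],s['eef_rot'])
im=cams.snapshot('scene')
cv2.imwrite('pics/s3.png',cv2.resize(im[130:290,190:350],(800,800)[:2] if 0 else (600,600),interpolation=cv2.INTER_CUBIC)[:,:,::-1])
```

```text
9.35 [0.56746342 0.09390997 0.14777885] [ 1.21131848 -2.23845873 -4.06354213] [-0.47905004 -0.11413547  0.04240549] [9.76628581e-01 2.14932467e-01 5.97021474e-04 5.41444682e-04]
```

View pics/s3.png

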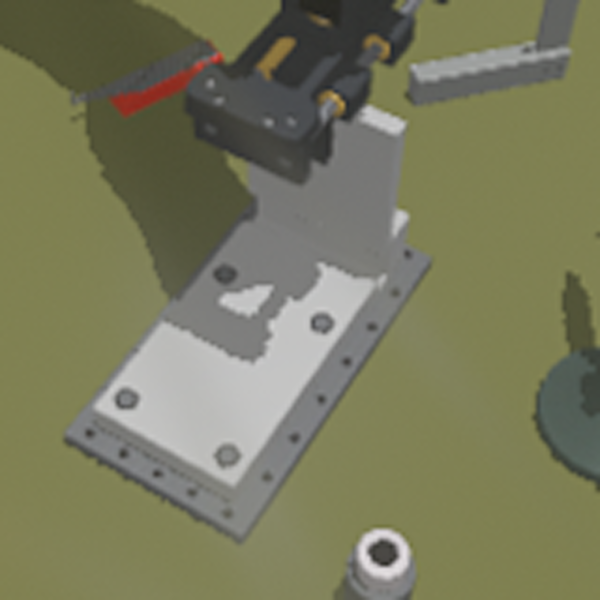

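The view shows the plate standing in front of the shoulder, its right-hand end (385,285) about flush with the base's side. A force of about 2.5 N shows it touching the shoulder face lightly. I'll back off 1 mm and descend.

Request:
jog_arm(turn=[[0,0,0],[0,0,0],[0,0,0],[0,0,0],[0,0,0],[0,0,0]], translation=[[0,0.001,0.003],[0,0.001,0.01],[0,0.001,0.016],[0,0.001,0.022],[0,0.001,0.028],[0,0.001,0.028]], grip=[1,1,1,1,1,1])

```text
clock: 10.15
tool_pos: [0.567, 0.0935, 0.1191]
eef_rot: [0.977, 0.215, -0.0, 0.0]
contact_force: [0.8, -1.4, -4.7]
opening: 0.129
finger_force: 40.0
```

Request:
jog_arm(turn=[[0,0,0],[0,0,0],[0,0,0],[0,0,0],[0,0,0]], translation=[[0,0,0.003],[0,0,0.006],[0,0,0.008],[0,0,0.01],[0,0,0.01]], grip=[1,1,1,1,1])

```text
clock: 10.78
tool_pos: [0.5676, 0.0933, 0.113]
eef_rot: [0.977, 0.215, 0.001, -0.001]
contact_force: [-5.2, -2.0, 24.9]
opening: 0.135
finger_force: 40.0
```

Request:
jog_arm(turn=[[0,0,0],[0,0,0],[0,0,0],[0,0,0],[0,0,0],[0,0,0],[0,0,0],[0,0,0],[0,0,0],[0,0,0],[0,0,0]], translation=[[0,0,-0.003],[0,0,-0.004],[0,0,-0.004],[0,0,-0.004],[0,0,-0.004],[0,0,-0.03],[0,0,-0.08],[0,0,-0.14],[0,0,-0.19],[0,0,-0.2],[0,0,-0.2]], grip=[1,0.8,0.4,0.3,0.3,0.3,0.3,0.3,0.3,0.3,0.3])

```text
clock: 12.15
tool_pos: [0.567, 0.0939, 0.3096]
eef_rot: [0.977, 0.215, 0.0, -0.0]
contact_force: [-0.4, 1.1, -0.6]
opening: 0.699
finger_force: 0.0
```

Run:
```python
from h import *
s=r.get_state();print(s['clock'],s['tool_pos'],s['contact_force'],s['opening'])
for c in('scene','top','wrist'):
    k=cams.camera_params(c);im=cams.snapshot(c);cv2.imwrite(f'pics/{c}4.png',im[:,:,::-1])
    v0=(.567,.093,2.003)
    for n in ('upright','groove'): print(c,n,[(np.round(d['position'],4),round(d['p'],2)) for d in models.place_of(c,n)[:2]])
    b=mask_at(c,k,'upright',v0,.022)
    if b and b[0]>.4: print('iou',b[0],fit([(c,k,b[1])],'upright',v0,.022))
im=cv2.imread('pics/scene4.png');cv2.imwrite('pics/s4.png',cv2.resize(im[130:290,190:350],(600,600),interpolation=cv2.INTER_CUBIC))
q=np.array([.494,.3025]);t=1.240;g=q-.018*np.array([np.cos(t),np.sin(t)]);print(g)
move((g[0],g[1],.25),t-np.pi/2)
```

```text
12.15 [0.56701712 0.09389569 0.3096019 ] [-0.36540903  1.10929445 -0.57529301] 0.6993477574180895
scene upright [(array([0.5712, 0.0926, 0.0216]), 0.63)]
scene groove [(array([0.5681, 0.0897, 0.032 ]), 0.71)]
iou 0.8894738995812476 (array([0.56347841, 0.09346279, 1.95159773]), np.float64(0.09068400157590084))
top upright [(array([0.5639, 0.0961, 0.0199]), 0.7)]
top groove [(array([0.5682, 0.0883, 0.0349]), 0.92)]
iou 0.5303159457750157 (array([0.56652436, 0.09403942, 2.03673713]), np.float64(0.8083643584015885))
wrist upright [(array([0.5675, 0.0938, 0.0226]), 0.74)]
wrist groove []
iou 0.8994430084106386 (array([0.5677169 , 0.09345171, 2.00158406]), np.float64(0.10367266541319725))
[0.48815367 0.28547589]
turn [-1.000e-04  2.000e-04 -8.062e-01] trans [ 0.0089 -0.2073  0.0596]
```

View pics/s4.png

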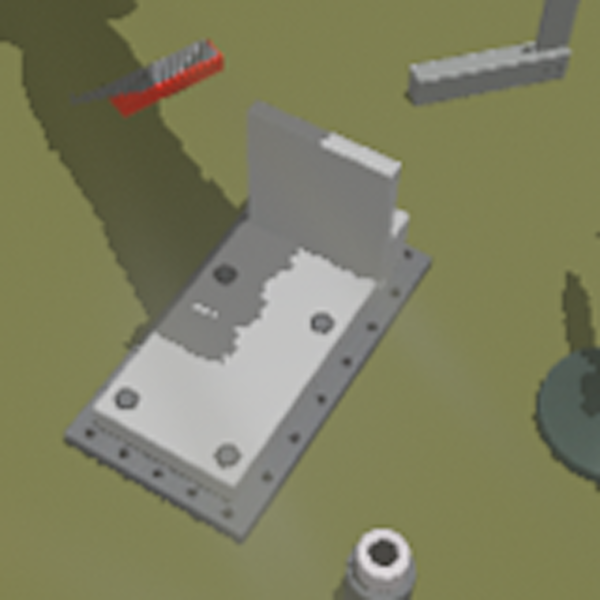

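The plate stands seated in the groove and upright, its end (390,285) flush with the base's side. On to the square.

Request:
jog_arm(turn=[[0,0,-0.18],[0,0,-0.36],[0,0,-0.54],[0,0,-0.72],[0,0,-0.805],[0,0,-0.805],[0,0,-0.805],[0,0,-0.805]], translation=[[0,-0.06,0.01],[0.002,-0.12,0.02],[0.005,-0.17,0.03],[0.009,-0.207,0.03],[0.009,-0.207,0.03],[0.009,-0.207,0.03],[0.009,-0.207,0.03],[0.009,-0.207,0.03]], grip=[0.3,0.3,0.3,0.3,0.3,0.3,0.3,0.3])

```text
clock: 13.75
tool_pos: [0.4887, 0.2846, 0.2798]
eef_rot: [0.815, 0.58, 0.0, 0.0]
contact_force: [-0.3, 0.9, -0.4]
opening: 0.698
finger_force: 0.0
```

Run:
```python
from h import *
s=r.get_state();print(s['clock'],s['tool_pos'],s['opening'])
k=cams.camera_params('wrist');im=cams.snapshot('wrist');cv2.imwrite('pics/w5.png',im[:,:,::-1])
v0=(.494,.3025,1.24)
for n in('square','square_heel'): print(n,[(np.round(d['position'],4),round(d['p'],2)) for d in models.place_of('wrist',n)])
b=mask_at('wrist',k,'square',v0,0);v=v0
if b: v,e=fit([('wrist',k,b[1])],'square',v0,0);print(b[0],v,e)
for v in(v0,v):
    g=np.array(v[:2])-.018*np.array([np.cos(v[2]),np.sin(v[2])]);move((g[0],g[1],.023),v[2]-np.pi/2)
```

```text
13.75 [0.48870048 0.28459693 0.2797951 ] 0.6982226212452262
square [(array([ 0.3225,  0.3445, -0.0012]), 0.87), (array([ 0.4906,  0.298 , -0.0028]), 0.79), (array([ 6.481e-01,  3.718e-01, -6.000e-04]), 0.63)]
square_heel [(array([ 0.5165,  0.3605, -0.0028]), 0.88), (array([6.626e-01, 2.905e-01, 4.000e-04]), 0.86), (array([ 3.798e-01,  4.127e-01, -2.000e-04]), 0.77)]
0.901415102590565 [0.49322602 0.30175538 1.23314566] 0.06889626818469324
turn [ 0.0001 -0.0001 -0.0019] trans [ 0.0003 -0.0004  0.2567]
turn [ 0.0001 -0.0001  0.0049] trans [-0.0007 -0.0011  0.2567]
```

View pics/w5.png

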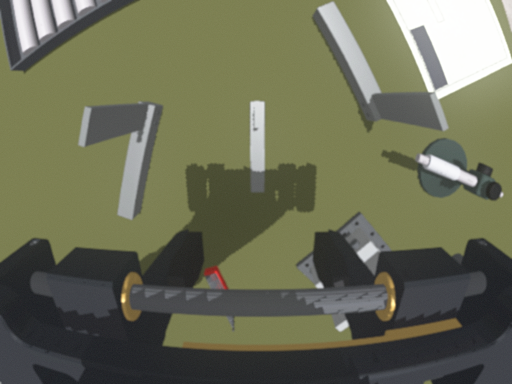

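The wrist view shows the 120 mm square at (258,145), its stock upright in the picture and centred between the fingers. Its outline fits the given size with a 7% residual. I'll descend, grip and lift.

Request:
jog_arm(turn=[[0,0,0.002],[0,0,0.002],[0,0,0.002],[0,0,0.002],[0,0,0.002],[0,0,0.002],[0,0,0.002],[0,0,0.002],[0,0,0.002],[0,0,0.002],[0,0,0.002],[0,0,0.002],[0,0,0.002],[0,0,0.002],[0,0,0.002],[0,0,0.002],[0,0,0.002],[0,0,0.002],[0,0,0.002]], translation=[[0,-0.001,0.06],[0,-0.001,0.12],[0,-0.001,0.18],[0,-0.001,0.23],[0,-0.001,0.25],[0,-0.001,0.255],[0,-0.001,0.255],[0,-0.001,0.255],[0,-0.001,0.255],[0,-0.001,0.255],[0,-0.001,0.255],[0,-0.001,0.255],[0,-0.001,0.255],[0,-0.001,0.25],[0,-0.001,0.23],[0,-0.001,0.19],[0,-0.001,0.15],[0,-0.001,0.15],[0,-0.001,0.15]], grip=[0.3,0.3,0.3,0.3,0.3,0.3,0.5,0.8,1,1,1,1,1,1,1,1,1,1,1], force=55)

```text
clock: 16.32
tool_pos: [0.4863, 0.2854, 0.1291]
eef_rot: [0.815, 0.58, -0.001, -0.0]
contact_force: [-0.6, -0.3, -6.8]
opening: 0.199
finger_force: 55.0
```

Run:
```python
from h import *
s=r.get_state();p=s['tool_pos'];print(s['clock'],p,s['opening'],s['finger_force'],s['contact_force'],s['moment'],s['eef_rot'])
c,sn=np.cos(2.003),np.sin(2.003);u=np.array([c,sn]);w=np.array([sn,-c])
# grip at stock x=-.018; heel 78 mm ahead; upright face at base x=.069
G=np.array([.567,.0934])
g=G-u*(.006+.078+.030);print('above',g); move((*g,.11),2.003-np.pi/2)
for zz in('wrist','scene'):
    k=cams.camera_params(zz);cams.snapshot(zz)
    print(zz,[(np.round(d['position'],4),round(d['p'],2)) for d in models.place_of(zz,'square_heel')])
y=R.from_quat(s['eef_rot']).apply([0,1,0]);yaw=np.arctan2(y[1],y[0])+np.pi/2;print('heel expected',p[:2]+.078*np.array([np.cos(yaw),np.sin(yaw)]))
```

```text
16.325 [0.48632116 0.28538783 0.12912742] 0.1989739905824415 54.99981880187988 [-0.58380173 -0.27535329 -6.75676113] [-0.1999773   0.15793016 -0.03369656] [ 8.14693531e-01  5.79890920e-01 -9.39817227e-04 -2.96718547e-04]
above [ 0.61475151 -0.01011712]
turn [-2.000e-03  5.000e-04 -7.658e-01] trans [-0.2371  0.2181  0.0191]
wrist [(array([0.6622, 0.2916, 0.0011]), 0.81), (array([ 0.3798,  0.4094, -0.001 ]), 0.68)]
scene [(array([ 0.6614,  0.2921, -0.002 ]), 0.8), (array([0.3793, 0.4052, 0.0024]), 0.78)]
heel expected [0.51186252 0.35908749]
```

The 55 N grip holds 17.5 mm of stock and carries the square's weight. I'll go over the top of the upright and come down 30 mm short of it, on its long side.

Request:
jog_arm(turn=[[0,0,0],[0,0,0],[0,0,-0.15],[0,0,-0.3],[0,0,-0.45],[0,0,-0.6],[0,0,-0.75],[0,0,-0.766],[0,0,-0.766],[0,0,-0.766],[0,0,-0.766],[0,0,-0.766],[0,0,-0.766],[0,0,-0.766],[0,0,-0.766],[0,0,-0.766]], translation=[[0,0,-0.06],[0,0,-0.12],[-0.03,0.03,-0.13],[-0.07,0.065,-0.13],[-0.11,0.1,-0.13],[-0.15,0.14,-0.13],[-0.19,0.175,-0.13],[-0.225,0.207,-0.13],[-0.237,0.218,-0.13],[-0.237,0.218,-0.13],[-0.237,0.218,-0.12],[-0.237,0.218,-0.07],[-0.237,0.218,-0.02],[-0.237,0.218,0.02],[-0.237,0.218,0.03],[-0.237,0.218,0.03]], grip=[1,1,1,1,1,1,1,1,1,1,1,1,1,1,1,1])

```text
clock: 18.52
tool_pos: [0.6157, -0.0084, 0.0997]
eef_rot: [0.538, 0.843, 0.0, -0.0]
contact_force: [-0.0, 0.0, -6.7]
opening: 0.203
finger_force: 55.0
```

Run:
```python
from h import *
s=r.get_state();p=s['tool_pos'];A=R.from_quat(s['eef_rot']);y=A.apply([0,1,0]);print(s['clock'],p,s['contact_force'],A.as_matrix().round(4).tolist(),np.arctan2(y[1],y[0])+np.pi/2)
im=cams.snapshot('scene')
cv2.imwrite('pics/s6.png',cv2.resize(im[130:290,190:350],(600,600),interpolation=cv2.INTER_CUBIC)[:,:,::-1])
k=cams.camera_params('scene');v0=(.567,.0934,2.003)
u=np.array([np.cos(2.003),np.sin(2.003)]);q=p[:2]+.018*u
for n,v,z in(('upright',v0,.022),('square',(*q,2.003),p[2]-.024)):
    b=mask_at('scene',k,n,v,z)
    if b: print(n,v,b[0],fit([('scene',k,b[1])],n,v,z))
print('base-frame TCP',(p[:2]-[.598,.0253])@u,(p[:2]-[.598,.0253])@np.array([u[1],-u[0]]))
```

```text
18.525 [ 0.61569027 -0.00841601  0.09972195] [-2.36486120e-03  1.83448506e-03 -6.69807320e+00] [[-0.4202, 0.9074, -0.0003], [0.9074, 0.4202, 0.0007], [0.0008, 0.0, -1.0]] 2.0044488072872855
upright (0.567, 0.0934, 2.003) 0.38594629573266875 (array([0.56560834, 0.11329478, 1.43986927]), np.float64(0.8637885154061625))
square (np.float64(0.6081505599723813), np.float64(0.00792879703352715), 2.003) 0.3054934988051975 (array([0.60700867, 0.00849806, 2.01379307]), np.float64(2.203438276719138))
base-frame TCP -0.03802562620302797 0.001940838847484579
```

View pics/s6.png

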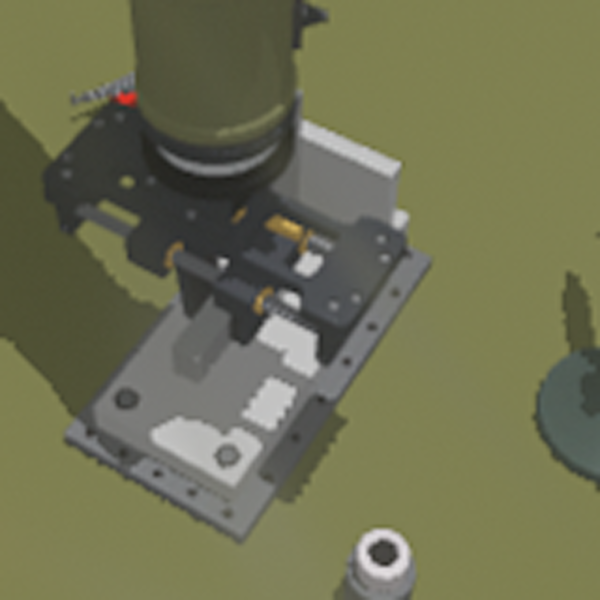

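The square hangs over the long part. Its stock end (195,350) lies on the base's mid-line, clear of the screws, and the upright is undisturbed behind the gripper. I'll lower until there is contact.

Request:
jog_arm(turn=[[0,0,0],[0,0,0],[0,0,0],[0,0,0],[0,0,0],[0,0,0],[0,0,0]], translation=[[0.01,0,0.02],[0.015,0,0.03],[0.015,0,0.037],[0.015,0,0.04],[0.015,0,0.042],[0.015,0,0.043],[0.015,0,0.043]], grip=[1,1,1,1,1,1,1])

```text
clock: 19.55
tool_pos: [0.6099, 0.0032, 0.0591]
eef_rot: [0.539, 0.842, 0.0, 0.001]
contact_force: [-3.8, -0.1, 9.5]
opening: 0.2
finger_force: 55.0
```

Request:
jog_arm(turn=[[0,0,0],[0,0,0],[0,0,0],[0,0,0],[0,0,0],[0,0,0],[0,0,0]], translation=[[0.001,0,-0.001],[0.004,0,-0.001],[0.007,0,-0.001],[0.01,0,-0.001],[0.012,0,-0.001],[0.014,0,-0.001],[0.014,0,-0.001]], grip=[1,1,1,1,1,1,1])

```text
clock: 20.42
tool_pos: [0.6063, 0.0143, 0.0591]
eef_rot: [0.54, 0.842, 0.001, 0.003]
contact_force: [1.9, -4.6, 3.5]
opening: 0.197
finger_force: 55.0
```

Request:
jog_arm(turn=[[0,0,0],[0,0,0],[0,0,0],[0,0,0],[0,0,0]], translation=[[0.001,0,0],[0.002,0,0],[0.003,0,0],[0.004,0,0],[0.004,0,0]], grip=[1,1,1,1,1])

```text
clock: 21.05
tool_pos: [0.6048, 0.0178, 0.0592]
eef_rot: [0.54, 0.842, 0.001, 0.003]
contact_force: [2.5, -4.0, 4.1]
opening: 0.2
finger_force: 55.0
```

Request:
jog_arm(turn=[[0,0,0],[0,0,0],[0,0,0],[0,0,0]], translation=[[0.001,0,0],[0.002,0,0],[0.003,0,0],[0.003,0,0]], grip=[1,1,1,1])

```text
clock: 21.55
tool_pos: [0.6045, 0.0181, 0.0592]
eef_rot: [0.541, 0.841, 0.0, 0.005]
contact_force: [3.4, -9.3, 2.1]
opening: 0.202
finger_force: 55.0
```

Request:
jog_arm(turn=[[0,0,0],[0,0,0],[0,0,0],[0,0,0]], translation=[[0.0005,0,0.0005],[0.001,0,0.0005],[0.001,0,0.0005],[0.001,0,0.0005]], grip=[1,1,1,1])

```text
clock: 22.05
tool_pos: [0.6046, 0.0182, 0.0592]
eef_rot: [0.541, 0.841, -0.0, 0.006]
contact_force: [5.1, -10.1, 3.9]
opening: 0.203
finger_force: 55.0
```

Run:
```python
from h import *
s=r.get_state();p=s['tool_pos'];A=R.from_quat(s['eef_rot']);y=A.apply([0,1,0]);print(s['clock'],p,s['contact_force'],s['moment'],A.as_matrix().round(4).tolist(),np.arctan2(y[1],y[0])+np.pi/2)
u=np.array([np.cos(2.003),np.sin(2.003)]);w=np.array([u[1],-u[0]])
print('heel base x,y',((p[:2]-[.598,.0253])@u)+.078,(p[:2]-[.598,.0253])@w)
im=cams.snapshot('wrist');cv2.imwrite('pics/w7.png',cv2.resize(im,(800,600))[:,:,::-1])
print([(np.round(d['position'],4),round(d['p'],2)) for d in models.place_of('wrist','square_heel')[:3]],[(np.round(d['position'],4),round(d['p'],2)) for d in models.place_of('wrist','upright')[:3]])
```

```text
22.05 [0.60455138 0.01815099 0.05919858] [  5.08960041 -10.08282481   3.93643021] [-1.86743531 -0.63926444  0.03830342] [[-0.4146, 0.91, 0.0094], [0.91, 0.4147, -0.0061], [-0.0095, 0.006, -0.9999]] 1.9983641272112378
heel base x,y 0.06876418593690431 0.0029544171827001974
[] [(array([0.5658, 0.09  , 0.0211]), 0.58)]
```

View pics/w7.png

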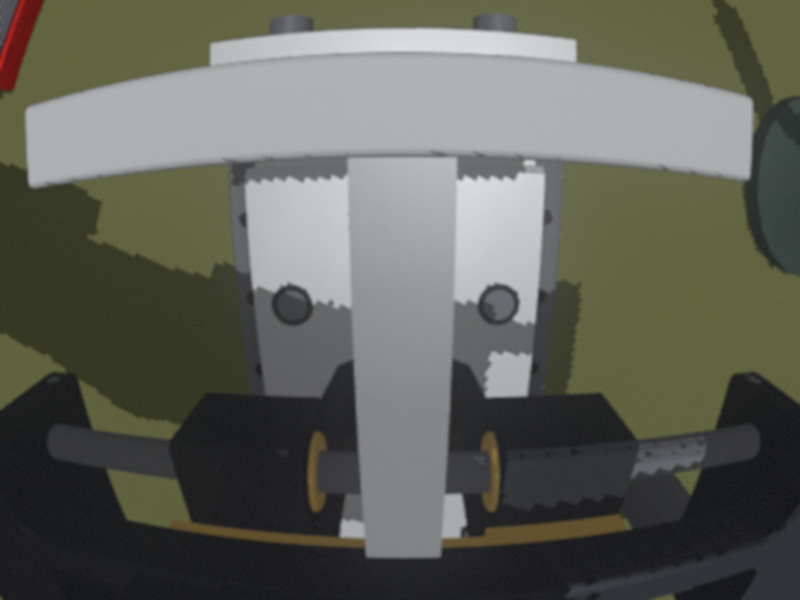

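The wrist view shows the blade's back edge (400,158) square-on against the upright's face, with the stock on the base between the screws. The tool is about 0.01 rad nose-down, so I'll trim that.

Request:
jog_arm(turn=[[0,0.005,0],[0,0.01,0],[0,0.012,0],[0,0.012,0],[0,0.012,0]], translation=[[0,0,0],[0,0,0],[0.0003,0,0.0005],[0.0005,0,0.0005],[0.0005,0,0.0005]], grip=[1,1,1,1,1])

```text
clock: 22.82
tool_pos: [0.6046, 0.0181, 0.0591]
eef_rot: [0.541, 0.841, 0.003, 0.001]
contact_force: [3.3, -10.7, 8.8]
opening: 0.198
finger_force: 55.0
```

Run:
```python
from h import *
import time
s=r.get_state();p=s['tool_pos'];A=R.from_quat(s['eef_rot']);print(s['clock'],p,s['contact_force'],s['moment'],s['finger_force'],A.as_matrix().round(4).tolist())
u=np.array([np.cos(2.003),np.sin(2.003)]);w=np.array([u[1],-u[0]])
f=s['contact_force'];m=s['moment'];print('push',-f[:2]@u,'down',f[2]+6.7,'m about w',m[:2]@w,m[:2]@u,'heel x',((p[:2]-[.598,.0253])@u)+.078)
k=cams.camera_params('scene');cams.snapshot('scene')
d=models.place_of('scene','upright')[:2];print([(np.round(x['position'],4),x['p']) for x in d])
# upright tilt from the wrist picture: top-edge line of the plate at z=.134 vs expected
k=cams.camera_params('wrist');cams.snapshot('wrist')
q=models.masks_of('wrist','upright')
if q:
    M=q[0]['pixels'];print(q[0]['p'],M.sum())
    for off in(.073,.075,.076,.077):
        c=np.array([.598,.0253])+u*off
        print(off,[proj('wrist',k,np.array([[*(c+a*u),.134]])).round(1).tolist() for a in(-.006,.006)])
    col=int(proj('wrist',k,np.array([[*(c+.02*w),.134]]))[0,0]);ys=np.where(M[:,col])[0];print(col,ys.min(),ys.max())
```

```text
22.825 [0.60459338 0.01805211 0.05912088] [  3.32123647 -10.69729818   8.83273507] [-2.28597578 -0.61168914  0.09379464] 55.01338301226497 [[-0.4145, 0.91, 0.0051], [0.91, 0.4145, 0.004], [0.0016, 0.0063, -1.0]]
push 11.104802813019159 down 15.532735070428743 m about w -2.3319886146013196 0.40209198819269976 heel x 0.06865680546329185
[(array([0.5694, 0.096 , 0.0194]), 0.87)]
0.7 29000
0.073 [[[240.6, 102.6]], [[240.2, 35.7]]]
0.075 [[[240.5, 91.2]], [[240.1, 25.0]]]
0.076 [[[240.5, 85.6]], [[240.1, 19.8]]]
0.077 [[[240.4, 79.9]], [[240.1, 14.6]]]
352 35 103
```

Request:
jog_arm(turn=[[0,0,0],[0,0,0],[0,0,0],[0,0,0],[0,0,0],[0,0,0]], translation=[[0.0005,0,0],[0.0008,0,0],[0.0008,0,0],[0.0008,0,0],[0.0008,0,0],[0.0008,0,0]], grip=[1,1,1,1,1,1])

```text
clock: 23.78
tool_pos: [0.6046, 0.0181, 0.0592]
eef_rot: [0.541, 0.841, 0.003, 0.002]
contact_force: [3.7, -11.9, 7.7]
opening: 0.197
finger_force: 55.0
```

Steady, with about 12 N into the plate and about 14 N onto the base. Handing in.

```bash
python3 -c "
from plant import r
print(r.finish_job())"
```

```text
the job is handed in; nothing more can be done
None
```

I handed the job in at about 24 s: the upright is seated in the groove and released, and the gripped square is pressed into the corner, with about 12 N of forward push (part of it friction on the base) and about 14 N down on the base; no verdict came back.

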